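# Lock the reel post into the line winder

### The job

Get the line winder on the shop counter ready: push its half-open bifold dust cover back towards its hinge, on the robot side, until its two panels stand folded flat against each other, then take the reel post from its sloping rest, lower its T-shaped foot through the slot in the winder's deck until the flange sits on the deck, and let go of it. Then take the standing post again by its top, turn it a quarter turn, either way, so that the foot locks crosswise under the deck, and leave it standing there, with the cover still folded and the spool, jar and blue tray undisturbed.

Things in the scene. Friction and masses are not known exactly. Their poses are not given: they have to be found in the camera images.
- cover (a joint): bifold dust cover of the winder: two grey plastic panels that move together. Value (rad): the rear panel's angle to the deck; 0 both flat over the deck, 1.571 both upright, flat against each other at the rear hinge. Starts at 0.55 to 0.9, a tent over the slot. Friction holds it where it is left; 2 to 4 N on the lip moves it.
- cover_hinge (a point): middle of the cover's rear hinge: fixed on the winder, 90 mm from the slot along the winder's +x (robot side), 3 mm above the deck. Each panel is 70 mm long, 130 wide, 4 thick. The rear panel turns on this hinge; the front panel hangs from the rear one's upper edge, its free edge sliding just above the deck, 140 mm x cos(cover value) from this hinge.
- cover_lip (a point): middle of the finger lip on the front panel's free edge: a strip 130 mm wide, 16 mm high, 4 mm thick, square to the panel on its outer side (away from the robot); this point is half-way up it, within 20 mm of the deck. Push it along the winder's +x, towards the robot, to fold the cover. Folded, the lip lies flat, its top 7 mm above the deck, pointing to the slot.
- winder_slot (a point): centre of the slot's mouth, on top of the winder's steel deck. Axes are the winder's: z up, y along the slot, x mostly towards the robot (within 0.35 rad). The slot is 50 mm (y) by 20 mm (x), through the 6 mm deck, hollow for 50 mm below. The foot passes when its y lies along the slot's y, either way round.
- winder: line winder, a grey box screwed to the counter; origin at the middle of its underside, slot at x = -15 mm. Deck 60 mm above the counter, 180 mm (x) by 140 mm (y). A low motor housing, no higher than the deck, stands on its +y side to y = 104 mm.
- post_center (a point): centre of the reel post's square black grip bar, 20 x 20 x 90 mm. z points from the foot to the top, y along the T foot; the bar's faces are square to x and y. The bar reaches 45 mm either way along z. With the post seated this point is 51 mm above the slot's mouth, the post standing by itself.
- post: the same post as a whole, about 180 g, same axes; origin at the middle of the foot's underside, 71 mm from the bar's centre. Going up z: steel T foot 44 mm (y) x 13 mm (x), z 0 to 10; round neck 12 mm in diameter to z 20; flange 60 mm in diameter to z 26; bar to z 116. Seated, the foot's top is 4 mm below the deck's underside.
- rest: wooden rest screwed to the counter, base 150 x 90 mm, origin mid-underside. The post lies along its x at 30 degrees to level, foot low at -x (away from the robot), top high at +x (robot side), T foot level along y; centre 67 mm up. A 14 mm rib carries the bar: its sides are free 40 mm before to 30 mm beyond the centre. The post lifts straight up out.
- spool: bystander: black line spool, 66 mm in diameter, 40 mm high, standing on its flat side; origin at the middle of its underside
- jar: bystander: small amber glass jar, 44 mm in diameter, 70 mm high; origin at the middle of its underside
- float_tray: bystander: empty open blue plastic tray 80 x 60 x 30 mm; origin at the middle of its underside
There are look-alikes about, which are no part of the job. There is more than one size of the post; the job needs the smaller.

How it is judged:
On the way, in this order (a step that is already met when the one before it is completed fails the run):
1. the cover is folded, its panels upright and flat against each other (value over 1.45) (value of joint cover above 1.45 rad), for 0.2 s.
2. the post stands in the slot, foot through and flange on the deck, not yet turned, and let go (z of post_center in the frame of winder_slot between 0.046 and 0.055 m and horizontal distance between post_center and winder_slot below 0.01 m and angle between post_center's own z axis and vertical below 0.09 rad and angle between the y axis of post_center and the y axis of winder_slot, either way round below 0.5 rad and contact force between post and the fingers below 0.05 N and value of joint cover above 1.45 rad), for 0.2 s.
3. the post is turned a quarter turn in the slot (z of post_center in the frame of winder_slot between 0.046 and 0.055 m and horizontal distance between post_center and winder_slot below 0.01 m and angle between post_center's own z axis and vertical below 0.09 rad and angle between the y axis of post_center and the y axis of winder_slot, either way round above 1.3 rad), for 0.2 s.
At the end, for the whole second after the job is handed in: The cover is folded (value over 1.45); the post stands upright (within 5 degrees) at the slot (within 10 mm sideways) with its flange on the deck (centre 46 to 55 mm above the slot's mouth), turned so that its foot is within 15 degrees of crosswise to the slot; it is at rest and released (all of step 3 and value of joint cover above 1.45 rad and linear speed of post below 0.02 m/s and contact force between post and the fingers below 0.05 N); the robot touches nothing.
It fails at once if the spool is shifted by more than 25 mm (distance of spool from where it was at the start of the episode above 0.025 m).
It fails at once if the jar is shifted by more than 25 mm (distance of jar from where it was at the start of the episode above 0.025 m).
It fails at once if the blue tray is shifted by more than 25 mm (distance of float_tray from where it was at the start of the episode above 0.025 m).
It also fails if it takes over 61 s, if anything falls off the work surface, if the arm or the gripper's body presses on something with over 40 N, if the wrist force passes 120 N, or if a joint passes its speed limit or range.

### The arm

A 7-joint arm with a two-finger parallel gripper is mounted at the origin on the work surface. World frame = base frame: x ahead of the robot, y to its left, z up, the work surface at z = 0. Lengths are in m, angles in rad, forces in N, time in s.
With the tool pointing down it reaches from about 0.4 to 0.85 m from the base axis. Payload 10.4 kg.
Tool frame: the origin (TCP) lies between the finger pads; the fingertips stand tcp_to_tips ahead of it and the grasp point (between the pads) lies 8 mm behind it (tcp_to_tips is the distance from the TCP to the fingertips, in m); z points along the fingers, y is the line along which they close (so a half turn about z gives the same grasp; the last joint's range is limited). The gripper opens to 85 mm and grips with 20 to 120 N. Pads are 22 mm wide; open, the fingers measure 114 mm over their backs; the gripper's body (76 mm by 85 mm) begins 54 mm behind the grasp point. The pads swing forward as they close: fully open they stand 13 mm farther back than shut.
Start: joints at [-1.141, 0.332, -0.065, 1.46, 0.022, 1.35, -0.088], TCP at [0.273, 0.562, 0.242] pointing down, gripper open.
Joint ranges: [-2.6, 2.6], [-0.5, 2.12], [-1.47, 1.34], [0.16, 2.42], [-1.27, 4.41], [0.06, 2.06], [-2.6, 2.6]. Speed limits (rad/s): [2.22, 2.22, 2.79, 2.79, 3.14, 3.14, 3.14].

### API

Orientations are given as a unit quaternion [x, y, z, w].
In Python, from workcell import * gives the robot as it stands.
- The arm moves only by the tool apply_moves, never from a script. Its argument "rows" is a list of rows, each an object of numbers: "x", "y", "z": the shift along the tool's x, y, z in mm; "ax", "ay", "az": the turn, a rotation vector about the tool's x, y, z in degrees; "gripper": the closure, from 0 (fully open) to 1 (shut). A call has 1 to 5 rows; each row shifts and turns the commanded pose from where the row before left it, along the tool's axes as they then stand; what a row does not reach is not made up. A row lasts 1/12 s, in which the tool goes at most 41.7 mm and 7.16 degrees, less where a joint would pass 70% of its speed; a pose out of reach is approached as far as the arm can. A call with a gripper value outside its range is refused whole. The fingers move at their own pace and stop on an object; "newtons" is the grip in N (left out, the last holds). Time passes only in rows, so rows that do not move let the fingers close. It gives the time, the measured TCP pose, the force, the opening and the grip force at its end, in the units of the state.
- get_obs(): the state, without advancing time (a new reading comes with each control period).
- camera(name): name is "side" or "top"; returns a dict with "color" (480x640x3 uint8, red, green, blue), "fov_y" (degrees; the focal length in pixels is half the picture's height over the tangent of half this angle, whatever the lens; pixels are square), "cx", "cy" (the principal point, pixels), "rvec" (rotation vector, rad) and "tvec" (3), from world to camera coordinates, as OpenCV has them. Camera axes: x right, y down, z forward; pixel columns grow to the right and rows downward; lengths in m; the calibration is good to about 2 mm. A picture is of the moment at which its call begins. There is no depth.
- hand_in(): hands the job in; it is judged then, once.
The state is a dict: "clock": time; "joint_pos": joint angles; "joint_velocities": joint speeds; "tau": joint torques, N m; "position": TCP position; "ee_rot": TCP orientation; "ft_force": force on the tool from outside, world axes, zero at the start; "torque": the same for the moment, N m; "grip_width": opening from 0.0 (shut) to 1.0 (fully open); "grasp_force": force on a finger pad.
Only numpy, scipy, OpenCV 4.12 (cv2) and the standard library are available. Lean on these libraries where they do the work, as an engineer would, in place of code of your own. Each camera call takes 0.05 s, during which the arm holds its last target. There are 200 camera calls.

## Working session

There is one attempt and no reset: what is moved stays moved. The work goes in short steps, Python scripts to look and compute and a tool call to move; the robot and the scene stay as the last step left them, time stands still between calls to the robot, and variables do not carry over. Pictures are saved under pics/ and viewed, at most 10 in all, crops included, and the job is handed in when it is done.

Besides the shell and the picture viewer there is one more tool, called after "Call:" by a JSON object that holds its "name" and its "arguments". apply_moves: Moves the arm, as the interface text tells. Its arguments: {"type":"object","properties":{"rows":{"type":"array","items":{"type":"object","properties":{"x":{"type":"number"},"y":{"type":"number"},"z":{"type":"number"},"ax":{"type":"number"},"ay":{"type":"number"},"az":{"type":"number"},"gripper":{"type":"number"}}}},"newtons":{"type":"number"}},"required":["rows"]}

```bash
mkdir -p pics; ls; python3 - <<'E'
from workcell import *
import cv2,numpy as np
for n in("top","side"):
    c=camera(n); cv2.imwrite(f"pics/{n}0.png",c["color"][:,:,::-1]); print(n,{k:c[k] for k in c if k!="color"})
print(get_obs())
E
```

```text
pics
top {'fov_y': 56.380428181642195, 'cx': 322.7875344086323, 'cy': 238.08203926949818, 'rvec': array([ 1.98485382, -2.23908573,  0.2293151 ]), 'tvec': array([-0.0080715 ,  0.61784769,  0.77760554])}
side {'fov_y': 57.153943547535405, 'cx': 321.18114870993594, 'cy': 240.02633287222577, 'rvec': array([ 0.7601927 , -2.40512425,  1.32165945]), 'tvec': array([0.4431652 , 0.29122529, 0.52241859])}
{'clock': 0.1, 'joint_pos': array([-1.14062285,  0.3327752 , -0.06470566,  1.46087596,  0.02158947,
        1.34991364, -0.08852943]), 'joint_velocities': array([ 0.00045397, -0.00066867, -0.00197294, -0.00344254, -0.00038665,
       -0.00077723, -0.00040144]), 'tau': array([ 1.25736711e-03, -6.26742411e+01,  4.93122381e-02, -3.92432463e+01,
        1.64679671e-02,  7.16557464e-03, -3.86676973e-06]), 'position': array([0.2732637 , 0.56172359, 0.24160751]), 'ee_rot': array([ 2.24461189e-01,  9.74482820e-01, -6.27210999e-04, -1.19949986e-04]), 'ft_force': array([-0.22590104, -0.77561489, -0.43010663]), 'torque': array([-0.00907705, -0.01192128,  0.01324594]), 'grasp_force': 0.0, 'grip_width': 0.9995372458596113}
```

View pics/top0.png

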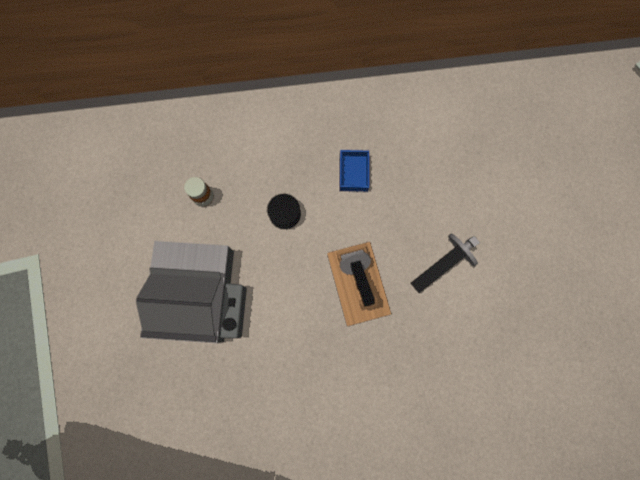

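View pics/side0.png

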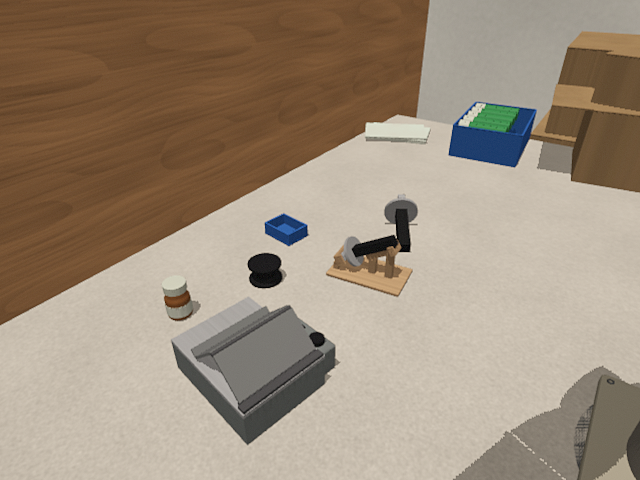

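```bash
cat > h.py <<'E'
import cv2,numpy as np
from scipy.spatial.transform import Rotation as R
from workcell import *
def K(c):
    f=240/np.tan(np.radians(c["fov_y"]/2)); return np.array([[f,0,c["cx"]],[0,f,c["cy"]],[0,0,1]])
def proj(c,P): return cv2.projectPoints(np.array(P,float).reshape(-1,1,3),c["rvec"],c["tvec"],K(c),None)[0].reshape(-1,2)
def ray(c,uv):
    M=R.from_rotvec(c["rvec"]).as_matrix(); d=M.T@np.linalg.inv(K(c))@[*uv,1]; return -M.T@c["tvec"],d
def onz(c,uv,z):
    o,d=ray(c,uv); return o+d*(z-o[2])/d[2]
def crop(c,x,y,w,h,s): return cv2.resize(c["color"][y:y+h,x:x+w,::-1],None,fx=s,fy=s,interpolation=cv2.INTER_CUBIC)
E
python3 - <<'E'
from h import *
t=camera("top"); s=camera("side")
a=crop(t,130,230,130,120,3); b=crop(t,320,225,170,110,2.35)
g=crop(s,160,290,190,150,2.05); d=crop(s,315,185,120,115,2.6)
W=lambda i:cv2.resize(i,(400,int(i.shape[0]*400/i.shape[1])))[:300]
o=np.zeros((600,800,3),np.uint8)
sc=[]
for k,(i) in enumerate([a,b,g,d]):
    f=min(400/i.shape[1],300/i.shape[0]); i=cv2.resize(i,None,fx=f,fy=f); r,cc=divmod(k,2); o[r*300:r*300+i.shape[0],cc*400:cc*400+i.shape[1]]=i; sc.append(f)
print(sc)
cv2.imwrite("pics/c1.png",o)
for uv,z in [((363,283),.067),((445,262),.02),((155,242),.06),((230,247),.06),((200,190),.07),((284,211),.04),((355,170),.03)]: print(uv,onz(t,uv,z).round(3))
E
```

```text
[0.8333333333333334, 1.0, 0.974025974025974, 1.0033444816053512]
(363, 283) [ 0.519 -0.145  0.067]
(445, 262) [ 0.545 -0.315  0.02 ]
(155, 242) [0.644 0.233 0.06 ]
(230, 247) [0.617 0.093 0.06 ]
(200, 190) [0.733 0.14  0.07 ]
(284, 211) [ 0.681 -0.014  0.04 ]
(355, 170) [ 0.752 -0.164  0.03 ]
```

View pics/c1.png

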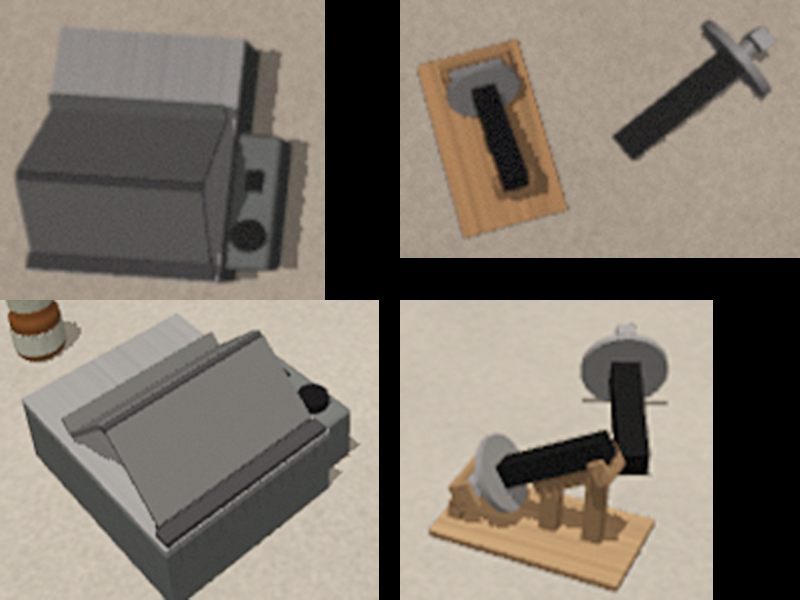

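The smaller post is the one on the rest, at top (363,283) and side (378,246): its bar comes out about 90 mm. The loose post at top (445,262) has a bar of about 110 mm, so it is the look-alike. The winder's deck has its far edge at top (155,241)–(228,245), and the cover lip is near row 270. Next I fit the poses from both views.

```bash
cat >> h.py <<'E'
from scipy.optimize import least_squares
def pose(p): # x,y,yaw of winder-x axis
    c,s=np.cos(p[2]),np.sin(p[2]); return np.array([[c,-s],[s,c]])
def w(p,L): 
    L=np.array(L,float).reshape(-1,3); o=L.copy(); o[:,:2]=L[:,:2]@pose(p).T+p[:2]; return o
E
python3 - <<'E'
from h import *
import workcell
print(workcell.tcp_to_tips if hasattr(workcell,"tcp_to_tips") else [n for n in dir(workcell) if n[0]!='_'])
t=camera("top"); s=camera("side")
B=.06;L=[(-.09,-.07,B),(-.09,.07,B)]; Ls=L+[(.09,-.07,B)]
tu=[(154.8,241.2),(228,245.2)]; su=[(249-76.5,341),(249,297.5),(242.6,413.5)]
f=lambda p:np.r_[(proj(t,w(p,L))-tu).ravel(),(proj(s,w(p,Ls))-su).ravel()]
r=least_squares(f,[.54,.18,2.95]); P=r.x; print("winder",P.round(4),r.fun.round(1)); print("slot",w(P,(-.015,0,.06)).round(4))
for v in (.55,.65,.75,.85):
    e=.075-.14*np.cos(v); q=w(P,[(.075-.07*np.cos(v),-.065,.063+.07*np.sin(v)),(.075-.07*np.cos(v),.065,.063+.07*np.sin(v)),(e-.016*np.sin(v),-.065,.065+.016*np.cos(v))])
    print(v,"top ridge/lip",proj(t,q).round(0).tolist(),"side",proj(s,q).round(0).tolist())
tu2=[(327.7,253.1),(370.2,242),(391,313.5),(349,325.9)];su2=[(326.5,272),(397.4,295.4),(411.6,270.1)]
def g(p):
    z=p[3]; return np.r_[(proj(t,w(p,[(-.075,-.045,z),(-.075,.045,z),(.075,.045,z),(.075,-.045,z)]))-tu2).ravel(),(proj(s,w(p,[(-.075,-.045,z),(.075,-.045,z),(.075,.045,z)]))-su2).ravel()]
r=least_squares(g,[.52,-.14,2.95,.01]); Q=r.x; print("rest",Q.round(4),r.fun.round(1))
c3,s3=np.cos(np.pi/6),.5
pts=[(a*c3-.01*b*-s3*-1,y,.067+a*s3+b*.01*c3) for a in(-.045,.045) for b in (1,) for y in(-.01,.01)]
for n,c in(("top",t),("side",s)):
    im=c["color"][:,:,::-1].copy()
    for p in proj(c,w(Q,pts)): cv2.circle(im,tuple(int(round(x*8)) for x in p),6,(0,255,0),-1,shift=3)
    for p in proj(c,w(P,[(-.015,0,.06),(.09,.07,.06),(.09,-.07,.06),(-.09,.07,.06),(-.09,-.07,.06)])): cv2.circle(im,tuple(int(round(x*8)) for x in p),6,(0,0,255),-1,shift=3)
    c["color"]=im[:,:,::-1]
o=np.vstack([np.hstack([crop(t,130,235,120,110,3.3)[:300,:396],crop(t,320,235,80,100,3)[:300]]) ,])
o2=np.hstack([crop(s,165,290,180,130,2.2),crop(s,315,220,105,80,3)[:286]])
h=np.zeros((600,800,3),np.uint8)
h[:300,:o.shape[1]]=o[:300,:800]
k=np.hstack([crop(s,165,290,180,130,2.2)]);h[300:300+k.shape[0],:k.shape[1]]=k
k=crop(s,315,220,105,80,3.6);h[300:300+k.shape[0],400:400+k.shape[1]]=k
cv2.imwrite("pics/c2.png",h)
E
```

```text
0.011
winder [0.5449 0.1811 2.9578] [ 0.2 -0.3  0.6  0.3 -1.6 -1.9 -0.3 -1.5  1.3  2.3]
slot [[0.5596 0.1783 0.06  ]]
0.55 top ridge/lip [[141.0, 295.0], [215.0, 300.0], [151.0, 259.0]] side [[209.0, 357.0], [287.0, 310.0], [185.0, 341.0]]
0.65 top ridge/lip [[139.0, 297.0], [214.0, 302.0], [151.0, 263.0]] side [[210.0, 356.0], [289.0, 308.0], [187.0, 344.0]]
0.75 top ridge/lip [[138.0, 300.0], [212.0, 304.0], [150.0, 267.0]] side [[212.0, 355.0], [290.0, 307.0], [190.0, 348.0]]
0.85 top ridge/lip [[136.0, 302.0], [211.0, 307.0], [150.0, 272.0]] side [[214.0, 354.0], [293.0, 306.0], [194.0, 352.0]]
rest [ 0.5268 -0.1444  3.2829  0.0044] [-0.2 -0.7  0.5 -1.   1.2  0.5 -1.3  0.2 -1.1  1.3  0.6 -0.1  1.  -0.5]Traceback (most recent call last):
  File "<stdin>", line 24, in <module>
    return _nx.concatenate(arrs, 1, dtype=dtype, casting=casting)
           ~~~~~~~~~~~~~~~^^^^^^^^^^^^^^^^^^^^^^^^^^^^^^^^^^^^^^^
ValueError: all the input array dimensions except for the concatenation axis must match exactly, but along dimension 0, the array at index 0 has size 286 and the array at index 1 has size 240
```

Call:
{"name": "apply_moves", "arguments": {"rows": [{"az":-5.1,"gripper":1},{"az":-5.1,"gripper":1},{"az":-5.2,"gripper":1}], "newtons": 40}}

```text
invalid input at $.rows[0]: expected keys x, y, z, ax, ay, az, gripper
```

Call:
{"name": "apply_moves", "arguments": {"rows": [{"x":-30,"y":-24},{"x":-30,"y":-24},{"x":-30,"y":-24},{"x":-30,"y":-24},{"x":-30,"y":-24}]}}

```text
invalid input at $.rows[0]: expected keys x, y, z, ax, ay, az, gripper
```

Call:
{"name": "apply_moves", "arguments": {"rows": [{"x":-30,"y":-24},{"x":-30,"y":-24},{"x":-30,"y":-24},{"x":-30,"y":-24},{"x":-30,"y":-24}]}}

```text
invalid input at $.rows[0]: expected keys x, y, z, ax, ay, az, gripper
```

```bash
cat >> h.py <<'E'
WP=np.array([.5449,.1811,2.9578])
def to(pos,Rt=None):
    o=get_obs(); Rc=R.from_quat(o["ee_rot"]); print("t",round(o["clock"],2),"pos",o["position"].round(4),"q",o["joint_pos"].round(2),"F",o["ft_force"].round(1))
    M=Rc.as_matrix(); print("tool x,y,z",M.T.round(3).tolist())
    print("winder-frame",((o["position"][:2]-WP[:2])@pose(WP)).round(4))
    if Rt is not None: print("turn",np.degrees((Rc.inv()*R.from_matrix(Rt)).as_rotvec()).round(1)); 
    if pos is not None: print("shift(now)",(M.T@(np.array(pos)-o["position"])*1e3).round(1), "shift(after turn)", None if Rt is None else (np.array(Rt).T@(np.array(pos)-o["position"])*1e3).round(1))
E
python3 -c "
from h import *
p=w(WP,(-.078,0,.081))[0]; print(p); to(p)"
```

```text
[0.62158629 0.16684475 0.081     ]
t 0.3 pos [0.2734 0.5619 0.242 ] q [-1.14  0.33 -0.06  1.46  0.02  1.35 -0.09] F [-0.4 -0.1 -0.3]
tool x,y,z [[-0.899, 0.437, -0.0], [0.437, 0.899, -0.0], [-0.0, -0.0, -1.0]]
winder-frame [ 0.3366 -0.3248]
shift(now) [-486.  -202.9  161.1] shift(after turn) None
```

All keys are needed in every row.

Call:
{"name": "apply_moves", "arguments": {"rows": [{"x":0,"y":0,"z":0,"ax":0,"ay":0,"az":-5.1,"gripper":1},{"x":0,"y":0,"z":0,"ax":0,"ay":0,"az":-5.1,"gripper":1},{"x":0,"y":0,"z":0,"ax":0,"ay":0,"az":-5.2,"gripper":1}], "newtons": 40}}

```text
clock: 0.55
position: [0.2733, 0.562, 0.2422]
ee_rot: [0.09, 0.996, -0.0, -0.0]
ft_force: [-0.7, 0.2, 0.2]
grip_width: 0.608
grasp_force: 0.0
```

Call:
{"name": "apply_moves", "arguments": {"rows": [{"x":-30,"y":-24,"z":0,"ax":0,"ay":0,"az":0,"gripper":1},{"x":-30,"y":-24,"z":0,"ax":0,"ay":0,"az":0,"gripper":1},{"x":-30,"y":-24,"z":0,"ax":0,"ay":0,"az":0,"gripper":1},{"x":-30,"y":-24,"z":0,"ax":0,"ay":0,"az":0,"gripper":1},{"x":-30,"y":-24,"z":0,"ax":0,"ay":0,"az":0,"gripper":1}]}}

```text
clock: 0.97
position: [0.3999, 0.415, 0.2424]
ee_rot: [0.092, 0.996, 0.0, 0.0]
ft_force: [0.5, 0.7, -0.2]
grip_width: 0.0
grasp_force: 0.0
```

Call:
{"name": "apply_moves", "arguments": {"rows": [{"x":-30,"y":-24,"z":0,"ax":0,"ay":0,"az":0,"gripper":1},{"x":-30,"y":-24,"z":0,"ax":0,"ay":0,"az":0,"gripper":1},{"x":-30,"y":-24,"z":0,"ax":0,"ay":0,"az":0,"gripper":1},{"x":-30,"y":-24,"z":0,"ax":0,"ay":0,"az":0,"gripper":1},{"x":-30,"y":-24,"z":0,"ax":0,"ay":0,"az":0,"gripper":1}]}}

```text
clock: 1.38
position: [0.5254, 0.2696, 0.2425]
ee_rot: [0.092, 0.996, 0.0, 0.0]
ft_force: [0.4, 0.2, 0.6]
grip_width: 0.001
grasp_force: 0.0
```

```bash
python3 -c "
from h import *
p=w(WP,(-.078,0,.081))[0]; print(p); to(p)"
```

```text
[0.62158629 0.16684475 0.081     ]
t 1.38 pos [0.5254 0.2696 0.2425] q [-0.65  0.25  0.12  1.56 -0.03  1.33  0.86] F [0.4 0.2 0.6]
tool x,y,z [[-0.983, 0.183, -0.0], [0.183, 0.983, 0.0], [0.0, 0.0, -1.0]]
winder-frame [ 0.0353 -0.0834]
shift(now) [-113.3  -83.5  161.5] shift(after turn) None
```

Call:
{"name": "apply_moves", "arguments": {"rows": [{"x":-29,"y":-21,"z":0,"ax":0,"ay":0,"az":0,"gripper":1},{"x":-29,"y":-21,"z":0,"ax":0,"ay":0,"az":0,"gripper":1},{"x":-29,"y":-21,"z":0,"ax":0,"ay":0,"az":0,"gripper":1},{"x":-26,"y":-20,"z":0,"ax":0,"ay":0,"az":0,"gripper":1},{"x":0,"y":0,"z":30,"ax":0,"ay":0,"az":0,"gripper":1}]}}

```text
clock: 1.8
position: [0.6267, 0.1617, 0.2174]
ee_rot: [0.096, 0.995, 0.0, 0.005]
ft_force: [1.8, -1.8, 0.8]
grip_width: 0.002
grasp_force: 0.0
```

Call:
{"name": "apply_moves", "arguments": {"rows": [{"x":0,"y":0,"z":35,"ax":0,"ay":0,"az":0,"gripper":1},{"x":0,"y":0,"z":35,"ax":0,"ay":0,"az":0,"gripper":1},{"x":0,"y":0,"z":35,"ax":0,"ay":0,"az":0,"gripper":1},{"x":0,"y":0,"z":15,"ax":0,"ay":0,"az":0,"gripper":1},{"x":0,"y":0,"z":8,"ax":0,"ay":0,"az":0,"gripper":1}]}}

```text
clock: 2.22
position: [0.6186, 0.1685, 0.081]
ee_rot: [0.092, 0.996, -0.001, -0.002]
ft_force: [0.6, -0.3, 0.5]
grip_width: 0.002
grasp_force: 0.0
```

```bash
python3 -c "
from h import *
p=w(WP,(-.078,0,.081))[0]; to(p)
t=camera('top');s=camera('side')
o=np.hstack([crop(t,130,220,130,130,3),crop(s,160,250,130,130,3)]);cv2.imwrite('pics/p1.png',o[:,:780])"
```

```text
t 2.22 pos [0.6186 0.1685 0.081 ] q [-0.47  0.5   0.18  1.59 -0.1   1.06  1.12] F [ 0.6 -0.3  0.5]
tool x,y,z [[-0.983, 0.183, 0.004], [0.183, 0.983, -0.002], [-0.004, -0.002, -1.0]]
winder-frame [-0.0748 -0.0011]
shift(now) [-3.2 -1.1 -0.1] shift(after turn) None
```

View pics/p1.png

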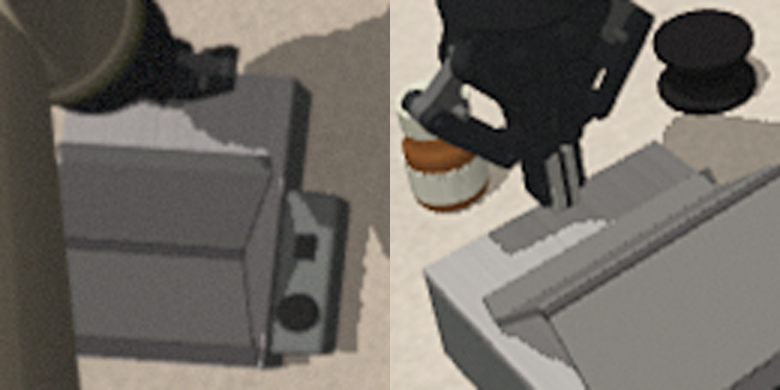

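The closed fingers (side ≈(350,315)) stand over the deck in front of the lip. Pushing.

Call:
{"name": "apply_moves", "arguments": {"rows": [{"x":12,"y":0,"z":0,"ax":0,"ay":0,"az":0,"gripper":1},{"x":10,"y":0,"z":0,"ax":0,"ay":0,"az":0,"gripper":1},{"x":10,"y":0,"z":0,"ax":0,"ay":0,"az":0,"gripper":1},{"x":10,"y":0,"z":0,"ax":0,"ay":0,"az":0,"gripper":1},{"x":10,"y":0,"z":0,"ax":0,"ay":0,"az":0,"gripper":1}]}}

```text
clock: 2.73
position: [0.5703, 0.1788, 0.0864]
ee_rot: [0.092, 0.996, 0.001, 0.002]
ft_force: [2.1, -0.1, 0.5]
grip_width: 0.003
grasp_force: 1.0
```

Call:
{"name": "apply_moves", "arguments": {"rows": [{"x":10,"y":0,"z":-1,"ax":0,"ay":0,"az":0,"gripper":1},{"x":10,"y":0,"z":-1,"ax":0,"ay":0,"az":0,"gripper":1},{"x":10,"y":0,"z":-1,"ax":0,"ay":0,"az":0,"gripper":1},{"x":10,"y":0,"z":-1,"ax":0,"ay":0,"az":0,"gripper":1},{"x":10,"y":0,"z":0,"ax":0,"ay":0,"az":0,"gripper":1}]}}

```text
clock: 3.15
position: [0.5193, 0.1878, 0.0886]
ee_rot: [0.092, 0.996, 0.0, 0.0]
ft_force: [2.0, -0.4, 0.8]
grip_width: 0.0
grasp_force: 1.1
```

```bash
python3 -c "
from h import *
to(None)
t=camera('top');s=camera('side')
o=np.hstack([crop(t,130,220,130,130,3),crop(s,180,250,130,130,3)]);cv2.imwrite('pics/p2.png',o[:,:780])"
```

```text
t 3.15 pos [0.5193 0.1878 0.0886] q [-0.56  0.31  0.16  1.84 -0.06  1.    1.  ] F [ 2.  -0.4  0.8]
tool x,y,z [[-0.983, 0.183, -0.0], [0.183, 0.983, 0.0], [0.001, 0.0, -1.0]]
winder-frame [ 0.0264 -0.0019]
```

View pics/p2.png

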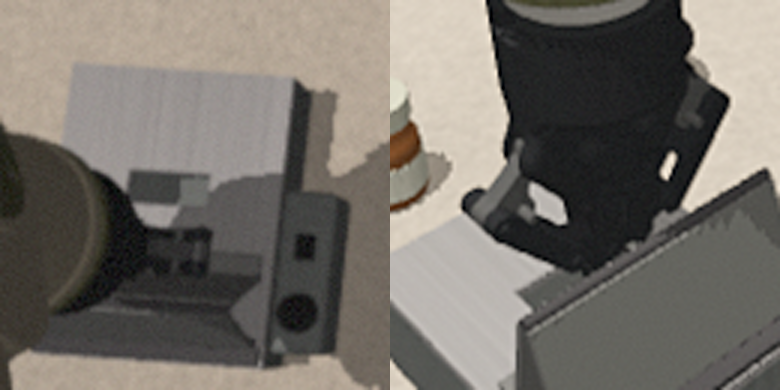

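Call:
{"name": "apply_moves", "arguments": {"rows": [{"x":8,"y":0,"z":0,"ax":0,"ay":0,"az":0,"gripper":1},{"x":6,"y":0,"z":0,"ax":0,"ay":0,"az":0,"gripper":1},{"x":4,"y":0,"z":0,"ax":0,"ay":0,"az":0,"gripper":1},{"x":3,"y":0,"z":0,"ax":0,"ay":0,"az":0,"gripper":1},{"x":0,"y":0,"z":0,"ax":0,"ay":0,"az":0,"gripper":1}]}}

```text
clock: 3.67
position: [0.4987, 0.1916, 0.0882]
ee_rot: [0.092, 0.996, -0.0, -0.0]
ft_force: [-0.3, 0.7, -0.4]
grip_width: 0.002
grasp_force: 0.0
```

Call:
{"name": "apply_moves", "arguments": {"rows": [{"x":3,"y":0,"z":0,"ax":0,"ay":0,"az":0,"gripper":1},{"x":0,"y":0,"z":0,"ax":0,"ay":0,"az":0,"gripper":1}]}}

```text
clock: 3.83
position: [0.4961, 0.192, 0.0882]
ee_rot: [0.092, 0.996, -0.0, -0.0]
ft_force: [0.5, 1.1, -0.4]
grip_width: 0.001
grasp_force: 0.1
```

```bash
python3 -c "
from h import *
to(None)
t=camera('top');print('slot seen',onz(t,(186.3,282.7),.06))"
```

```text
t 3.83 pos [0.4961 0.192  0.0882] q [-0.58  0.27  0.15  1.89 -0.05  0.99  0.97] F [ 0.5  1.1 -0.4]
tool x,y,z [[-0.983, 0.183, 0.0], [0.183, 0.983, -0.0], [-0.0, -0.0, -1.0]]
winder-frame [ 0.0499 -0.0018]
slot seen [0.55987081 0.179059   0.06      ]
```

Call:
{"name": "apply_moves", "arguments": {"rows": [{"x":2,"y":0,"z":0,"ax":0,"ay":0,"az":0,"gripper":1},{"x":2,"y":0,"z":0,"ax":0,"ay":0,"az":0,"gripper":1},{"x":0,"y":0,"z":0,"ax":0,"ay":0,"az":0,"gripper":1}]}}

```text
clock: 4.13
position: [0.4923, 0.1926, 0.0883]
ee_rot: [0.092, 0.996, -0.0, -0.0]
ft_force: [1.7, -0.5, -0.2]
grip_width: 0.0
grasp_force: 0.0
```

Call:
{"name": "apply_moves", "arguments": {"rows": [{"x":2,"y":0,"z":0,"ax":0,"ay":0,"az":0,"gripper":1},{"x":0,"y":0,"z":0,"ax":0,"ay":0,"az":0,"gripper":1}]}}

```text
clock: 4.3
position: [0.4903, 0.193, 0.0883]
ee_rot: [0.092, 0.996, -0.0, -0.0]
ft_force: [0.9, -0.7, -0.5]
grip_width: -0.003
grasp_force: 0.0
```

Call:
{"name": "apply_moves", "arguments": {"rows": [{"x":2,"y":0,"z":0,"ax":0,"ay":0,"az":0,"gripper":1},{"x":0,"y":0,"z":0,"ax":0,"ay":0,"az":0,"gripper":1}]}}

```text
clock: 4.47
position: [0.4898, 0.1931, 0.0887]
ee_rot: [0.092, 0.996, 0.0, 0.001]
ft_force: [7.5, -1.9, -2.4]
grip_width: 0.001
grasp_force: 0.0
```

```bash
python3 -c "
from h import *
to(None)
t=camera('top');s=camera('side')
o=np.hstack([crop(t,130,220,130,130,3),crop(s,180,280,130,130,3)]);cv2.imwrite('pics/p3.png',o[:,:780])"
```

```text
t 4.47 pos [0.4898 0.1931 0.0887] q [-0.59  0.26  0.15  1.9  -0.04  0.98  0.96] F [ 7.5 -1.9 -2.4]
tool x,y,z [[-0.983, 0.184, -0.003], [0.184, 0.983, 0.001], [0.003, 0.0, -1.0]]
winder-frame [ 0.0563 -0.0017]
```

View pics/p3.png

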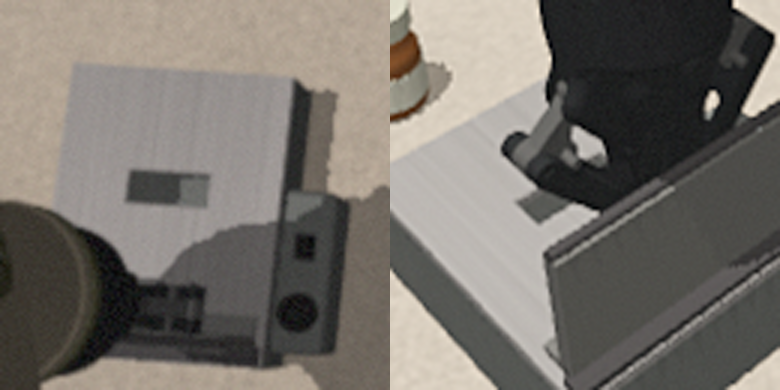

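The cover is folded: both panels upright at side ≈(400,370), the slot open at top (186,283), and a stop force of about 8 N. Retreating next, and working out the grasp.

Call:
{"name": "apply_moves", "arguments": {"rows": [{"x":0,"y":0,"z":0,"ax":0,"ay":0,"az":0,"gripper":1},{"x":0,"y":0,"z":0,"ax":0,"ay":0,"az":0,"gripper":1},{"x":-15,"y":0,"z":0,"ax":0,"ay":0,"az":0,"gripper":1},{"x":-25,"y":0,"z":0,"ax":0,"ay":0,"az":0,"gripper":1},{"x":-10,"y":0,"z":-20,"ax":0,"ay":0,"az":0,"gripper":1}]}}

```text
clock: 4.98
position: [0.5374, 0.183, 0.1053]
ee_rot: [0.092, 0.996, -0.001, -0.002]
ft_force: [-1.6, -0.1, 0.1]
grip_width: 0.001
grasp_force: 0.0
```

Call:
{"name": "apply_moves", "arguments": {"rows": [{"x":0,"y":0,"z":-35,"ax":0,"ay":0,"az":0,"gripper":1},{"x":0,"y":0,"z":-35,"ax":0,"ay":0,"az":0,"gripper":1},{"x":0,"y":0,"z":-35,"ax":0,"ay":0,"az":0,"gripper":1},{"x":0,"y":0,"z":0,"ax":0,"ay":0,"az":0,"gripper":0}]}}

```text
clock: 5.32
position: [0.5402, 0.1855, 0.2205]
ee_rot: [0.092, 0.996, 0.003, 0.004]
ft_force: [1.7, -0.3, 0.3]
grip_width: 0.126
grasp_force: 0.0
```

```bash
cat >> h.py <<'E'
RP=np.array([.5268,-.1444,3.2829]); SLOT=np.array([.5597,.1787,.06])
def frame(z,y):
    z=np.array(z,float); y=np.array(y,float); z/=np.linalg.norm(z); y/=np.linalg.norm(y); return np.column_stack([np.cross(y,z),y,z])
def grasp(phi=70,s=.005,d=.010,C=RP):
    rx=np.array([np.cos(C[2]),np.sin(C[2]),0]); ry=np.array([-rx[1],rx[0],0]); f=np.radians(phi)
    M=frame(-rx*np.cos(f)-np.array([0,0,np.sin(f)]),-ry); u=rx*np.cos(np.pi/6)+np.array([0,0,.5])
    return np.r_[C[:2],.067]+u*s+M[:,2]*d, M
E
python3 -c "
from h import *
p,M=grasp(); print(p); to(p-M[:,2]*.09,M)"
```

```text
[ 0.52589914 -0.14452815  0.06010307]
t 5.32 pos [0.5402 0.1855 0.2205] q [-0.56  0.22  0.17  1.66 -0.04  1.26  1.01] F [ 1.7 -0.3  0.3]
tool x,y,z [[-0.983, 0.183, -0.008], [0.183, 0.983, 0.006], [0.009, 0.005, -1.0]]
winder-frame [ 0.0054 -0.0034]
turn [ -3.  -19.3 -18.5]
shift(now) [ -16.6 -337.3   73.9] shift(after turn) [ 111.9 -324.7   40. ]
```

Call:
{"name": "apply_moves", "arguments": {"rows": [{"x":0,"y":-30,"z":0,"ax":-0.8,"ay":-4.8,"az":-4.6,"gripper":0},{"x":0,"y":-30,"z":0,"ax":-0.8,"ay":-4.8,"az":-4.6,"gripper":0},{"x":0,"y":-30,"z":0,"ax":-0.8,"ay":-4.8,"az":-4.6,"gripper":0},{"x":0,"y":-30,"z":0,"ax":-0.8,"ay":-4.8,"az":-4.6,"gripper":0},{"x":10,"y":-35,"z":0,"ax":0,"ay":0,"az":0,"gripper":0}]}}

```text
clock: 5.73
position: [0.5243, 0.0285, 0.2084]
ee_rot: [-0.072, 0.983, 0.013, 0.17]
ft_force: [1.7, 0.3, -0.5]
grip_width: 0.848
grasp_force: 0.0
```

Call:
{"name": "apply_moves", "arguments": {"rows": [{"x":15,"y":-35,"z":0,"ax":0,"ay":0,"az":0,"gripper":0},{"x":15,"y":-35,"z":0,"ax":0,"ay":0,"az":0,"gripper":0},{"x":15,"y":-35,"z":0,"ax":0,"ay":0,"az":0,"gripper":0},{"x":15,"y":-35,"z":0,"ax":0,"ay":0,"az":0,"gripper":0},{"x":0,"y":0,"z":0,"ax":0,"ay":0,"az":0,"gripper":0}]}}

```text
clock: 6.15
position: [0.4869, -0.1239, 0.1879]
ee_rot: [-0.065, 0.984, 0.012, 0.168]
ft_force: [-0.1, -0.5, -0.1]
grip_width: 1.0
grasp_force: 0.0
```

```bash
python3 -c "
from h import *
p,M=grasp(); to(p-M[:,2]*.09,M)"
```

```text
t 6.15 pos [ 0.4869 -0.1239  0.1879] q [-0.31 -0.15  0.51  2.12 -0.05  0.84  1.94] F [-0.1 -0.5 -0.1]
tool x,y,z [[-0.935, -0.124, -0.331], [-0.132, 0.991, 0.002], [0.328, 0.045, -0.944]]
winder-frame [0.0012 0.3104]
turn [-0.1 -0.7 -0.5]
shift(now) [  9.5 -25.9  42.4] shift(after turn) [ 10.2 -25.9  42.3]
```

Call:
{"name": "apply_moves", "arguments": {"rows": [{"x":5,"y":-13,"z":15,"ax":0,"ay":-0.4,"az":-0.3,"gripper":0},{"x":5,"y":-13,"z":15,"ax":0,"ay":-0.3,"az":-0.2,"gripper":0},{"x":0,"y":0,"z":12,"ax":0,"ay":0,"az":0,"gripper":0},{"x":0,"y":0,"z":0,"ax":0,"ay":0,"az":0,"gripper":0}]}}

```text
clock: 6.48
position: [0.4966, -0.1423, 0.1435]
ee_rot: [-0.073, 0.982, 0.012, 0.172]
ft_force: [-0.6, 0.6, -0.2]
grip_width: 1.0
grasp_force: 0.0
```

```bash
python3 -c "
from h import *
p,M=grasp(); to(p,M)
t=camera('top');s=camera('side')
o=np.hstack([crop(t,310,220,130,130,3),crop(s,310,180,130,130,3)]);cv2.imwrite('pics/p4.png',o[:,:780])"
```

```text
t 6.48 pos [ 0.4966 -0.1423  0.1435] q [-0.31 -0.05  0.59  2.15 -0.17  0.73  2.11] F [-0.6  0.6 -0.2]
tool x,y,z [[-0.93, -0.139, -0.34], [-0.147, 0.989, -0.001], [0.336, 0.049, -0.94]]
winder-frame [-0.0116  0.3268]
turn [ 0.1 -0.1  0.4]
shift(now) [ 1.4 -6.4 88.2] shift(after turn) [ 1.6 -6.3 88.2]
```

View pics/p4.png

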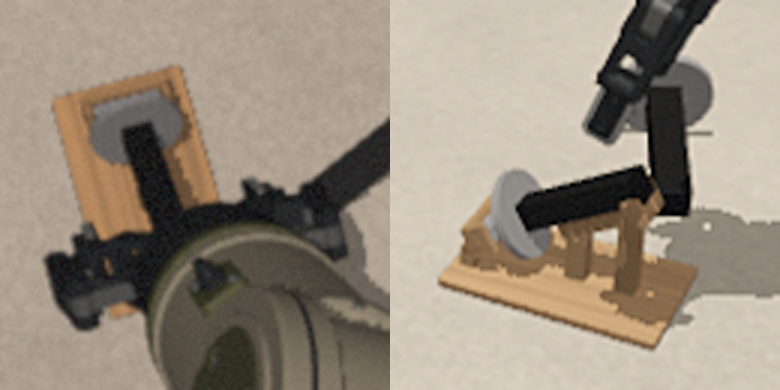

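Open fingers straddle the bar above the rest (side crop, fingertips near (510,235)/3). Descending halfway and checking the bar's line.

Call:
{"name": "apply_moves", "arguments": {"rows": [{"x":0,"y":-3,"z":15,"ax":0,"ay":0,"az":0,"gripper":0},{"x":0,"y":-3,"z":15,"ax":0,"ay":0,"az":0,"gripper":0},{"x":0,"y":0,"z":10,"ax":0,"ay":0,"az":0,"gripper":0}]}}

```text
clock: 6.83
position: [0.5129, -0.1461, 0.1086]
ee_rot: [-0.074, 0.982, 0.012, 0.174]
ft_force: [-0.5, 0.5, 0.4]
grip_width: 1.001
grasp_force: 0.0
```

```bash
python3 -c "
from h import *
p,M=grasp(); to(p,M); t=camera('top');s=camera('side')
c3=np.cos(np.pi/6)
for a,uv in((-.045,(357,263.3)),(.045,(368.5,304.6))):
    P=w(RP,(a*c3-.005,0,.067+a*.5+.0087)); print('pred',P,'seen',onz(t,uv,P[0,2]))
print('side pred foot-end top edge,top-end top edge',proj(s,w(RP,[(-.045*c3-.005,-.01,.067-.0225+.0087),(.045*c3-.005,-.01,.067+.0225+.0087),(.045*c3-.005,.01,.067+.0225+.0087)])))"
```

```text
t 6.83 pos [ 0.5129 -0.1461  0.1086] q [-0.31  0.05  0.61  2.15 -0.3   0.65  2.23] F [-0.5  0.5  0.4]
tool x,y,z [[-0.928, -0.14, -0.344], [-0.149, 0.989, -0.002], [0.341, 0.05, -0.939]]
winder-frame [-0.0284  0.3275]
turn [0.1 0.1 0.5]
shift(now) [ 4.4 -0.3 50. ] shift(after turn) [ 4.3 -0.3 50. ]
pred [[ 0.57033287 -0.13820721  0.0532    ]] seen [ 0.55883017 -0.14050624  0.0532    ]
pred [[ 0.49316746 -0.14918441  0.0982    ]] seen [ 0.47775667 -0.1465117   0.0982    ]
side pred foot-end top edge,top-end top edge [[347.70026325 247.93359283]
 [387.39901345 237.99143497]
 [391.07070148 232.89722026]]
```

The bar sits about 10 mm nearer the robot than the rest's centre (both views agree). Correcting for that and grasping.

Call:
{"name": "apply_moves", "arguments": {"rows": [{"x":7,"y":1.5,"z":6,"ax":0,"ay":0,"az":0,"gripper":0},{"x":7,"y":1,"z":10,"ax":0,"ay":0,"az":0,"gripper":0},{"x":0,"y":0,"z":15,"ax":0,"ay":0,"az":0,"gripper":0},{"x":0,"y":0,"z":15,"ax":0,"ay":0,"az":0,"gripper":0},{"x":0,"y":0,"z":0,"ax":0,"ay":0,"az":0,"gripper":0}]}}

```text
clock: 7.35
position: [0.5138, -0.1427, 0.0589]
ee_rot: [-0.074, 0.982, 0.012, 0.173]
ft_force: [-0.1, 0.9, -1.3]
grip_width: 0.998
grasp_force: 0.0
```

```bash
python3 -c "
from h import *
C=np.array([.5168,-.1436,3.2829]);p,M=grasp(C=C); to(p,M)"
```

```text
t 7.35 pos [ 0.5138 -0.1427  0.0589] q [-0.28  0.16  0.59  2.19 -0.46  0.55  2.37] F [-0.1  0.9 -1.3]
tool x,y,z [[-0.929, -0.141, -0.342], [-0.149, 0.989, -0.001], [0.338, 0.05, -0.94]]
winder-frame [-0.0286  0.3241]
turn [ 0.1 -0.   0.5]
shift(now) [-2.2 -1.3 -0.5] shift(after turn) [-2.2 -1.3 -0.5]
```

Call:
{"name": "apply_moves", "arguments": {"rows": [{"x":-1,"y":0,"z":0,"ax":0,"ay":0,"az":0,"gripper":1},{"x":0,"y":0,"z":0,"ax":0,"ay":0,"az":0,"gripper":1},{"x":0,"y":0,"z":0,"ax":0,"ay":0,"az":0,"gripper":1},{"x":0,"y":0,"z":0,"ax":0,"ay":0,"az":0,"gripper":1},{"x":0,"y":0,"z":0,"ax":0,"ay":0,"az":0,"gripper":1}], "newtons": 80}}

```text
clock: 7.77
position: [0.5157, -0.1436, 0.0614]
ee_rot: [-0.073, 0.982, 0.012, 0.175]
ft_force: [-0.2, 0.4, 0.3]
grip_width: 0.294
grasp_force: 0.0
```

Call:
{"name": "apply_moves", "arguments": {"rows": [{"x":0,"y":0,"z":0,"ax":0,"ay":0,"az":0,"gripper":1},{"x":0,"y":0,"z":0,"ax":0,"ay":0,"az":0,"gripper":1},{"x":0,"y":0,"z":0,"ax":0,"ay":0,"az":0,"gripper":1}]}}

```text
clock: 8.02
position: [0.5159, -0.1442, 0.0615]
ee_rot: [-0.073, 0.982, 0.012, 0.175]
ft_force: [-3.7, -1.1, 7.7]
grip_width: 0.225
grasp_force: 77.7
```

```bash
python3 -c "
from h import *
to(None)"
```

```text
t 8.02 pos [ 0.5159 -0.1442  0.0615] q [-0.28  0.16  0.59  2.18 -0.46  0.55  2.37] F [-3.7 -1.1  7.7]
tool x,y,z [[-0.928, -0.139, -0.345], [-0.147, 0.989, -0.002], [0.341, 0.049, -0.939]]
winder-frame [-0.031   0.3252]
```

Call:
{"name": "apply_moves", "arguments": {"rows": [{"x":-3.5,"y":0,"z":-9.4,"ax":0,"ay":0,"az":0,"gripper":1},{"x":-7,"y":0,"z":-19,"ax":0,"ay":0,"az":0,"gripper":1},{"x":-10,"y":0,"z":-28,"ax":0,"ay":0,"az":0,"gripper":1},{"x":-10,"y":0,"z":-28,"ax":0,"ay":0,"az":0,"gripper":1},{"x":-10,"y":0,"z":-28,"ax":0,"ay":0,"az":0,"gripper":1}]}}

```text
clock: 8.43
position: [0.5141, -0.1437, 0.1811]
ee_rot: [-0.073, 0.982, 0.012, 0.173]
ft_force: [0.1, 0.5, -1.8]
grip_width: 0.222
grasp_force: 79.9
```

Call:
{"name": "apply_moves", "arguments": {"rows": [{"x":-10,"y":0,"z":-28,"ax":0,"ay":0,"az":0,"gripper":1},{"x":-10,"y":0,"z":-28,"ax":0,"ay":0,"az":0,"gripper":1},{"x":0,"y":0,"z":0,"ax":0,"ay":0,"az":0,"gripper":1}]}}

```text
clock: 8.68
position: [0.5166, -0.1442, 0.2459]
ee_rot: [-0.073, 0.981, 0.012, 0.178]
ft_force: [1.3, -0.4, -0.3]
grip_width: 0.225
grasp_force: 80.1
```

```bash
cat >> h.py <<'E'
def seat(tilt,h,d=.010,s=.005,slot=SLOT):
    # tool pose with post upright, centre h above slot mouth
    wx=np.array([np.cos(WP[2]),np.sin(WP[2]),0]); f=np.radians(tilt)
    M=frame(wx*np.sin(f)-np.array([0,0,np.cos(f)]),[wx[1]*1.0,-wx[0],0]); return slot+[0,0,h+s]+M[:,2]*d, M
E
python3 -c "
from h import *
p,M=seat(40,.15); print(M.T.round(2),p); to(p,M)"
```

```text
[[-0.75  0.14  0.64]
 [ 0.18  0.98  0.  ]
 [-0.63  0.12 -0.77]] [0.55338038 0.17987476 0.20733956]
t 8.68 pos [ 0.5166 -0.1442  0.2459] q [-0.35 -0.14  0.59  1.99 -0.06  0.94  1.99] F [ 1.3 -0.4 -0.3]
tool x,y,z [[-0.926, -0.139, -0.351], [-0.147, 0.989, -0.003], [0.348, 0.049, -0.936]]
winder-frame [-0.0317  0.325 ]
turn [-3.6 60.  19.6]
shift(now) [-65.6 315.3  64.7] shift(after turn) [ -7.1 325.3  44.4]
```

Call:
{"name": "apply_moves", "arguments": {"rows": [{"x":0,"y":20,"z":0,"ax":-0.4,"ay":6,"az":2,"gripper":1},{"x":0,"y":25,"z":0,"ax":-0.4,"ay":6,"az":2,"gripper":1},{"x":0,"y":25,"z":0,"ax":-0.4,"ay":6,"az":2,"gripper":1},{"x":0,"y":25,"z":0,"ax":-0.4,"ay":6,"az":2,"gripper":1},{"x":0,"y":25,"z":0,"ax":-0.4,"ay":6,"az":2,"gripper":1}]}}

```text
clock: 9.1
position: [0.5046, -0.0225, 0.243]
ee_rot: [0.009, 0.996, 0.025, -0.091]
ft_force: [0.4, -1.4, -1.0]
grip_width: 0.225
grasp_force: 79.9
```

Call:
{"name": "apply_moves", "arguments": {"rows": [{"x":0,"y":25,"z":0,"ax":-0.4,"ay":6,"az":2,"gripper":1},{"x":0,"y":25,"z":0,"ax":-0.4,"ay":6,"az":2,"gripper":1},{"x":0,"y":25,"z":0,"ax":-0.4,"ay":6,"az":2,"gripper":1},{"x":0,"y":25,"z":0,"ax":-0.3,"ay":6,"az":2,"gripper":1},{"x":0,"y":15,"z":0,"ax":-0.3,"ay":6,"az":1.6,"gripper":1}]}}

```text
clock: 9.52
position: [0.5148, 0.0937, 0.2468]
ee_rot: [0.084, 0.933, 0.034, -0.347]
ft_force: [-0.3, 0.4, -0.9]
grip_width: 0.222
grasp_force: 79.9
```

```bash
python3 -c "
from h import *
p,M=seat(40,.15); to(p,M)"
```

```text
t 9.52 pos [0.5148 0.0937 0.2468] q [-0.42  0.64  0.45  1.25 -0.39  2.01  1.41] F [-0.3  0.4 -0.9]
tool x,y,z [[-0.745, 0.132, 0.654], [0.18, 0.984, 0.006], [-0.642, 0.122, -0.757]]
winder-frame [0.0136 0.0915]
turn [ 0.2 -0.8  0.3]
shift(now) [-43.1  91.5  15.6] shift(after turn) [-42.4  91.8  16. ]
```

Call:
{"name": "apply_moves", "arguments": {"rows": [{"x":-15,"y":31,"z":5,"ax":0,"ay":-0.4,"az":0.3,"gripper":1},{"x":-15,"y":31,"z":5,"ax":0,"ay":-0.4,"az":0,"gripper":1},{"x":-13,"y":30,"z":5,"ax":0,"ay":0,"az":0,"gripper":1},{"x":0,"y":0,"z":0,"ax":0,"ay":0,"az":0,"gripper":1},{"x":0,"y":0,"z":0,"ax":0,"ay":0,"az":0,"gripper":1}]}}

```text
clock: 9.93
position: [0.5539, 0.1785, 0.2061]
ee_rot: [0.086, 0.936, 0.032, -0.34]
ft_force: [-0.1, -1.0, -1.0]
grip_width: 0.222
grasp_force: 80.1
```

```bash
python3 -c "
from h import *
p,M=seat(40,.15); to(p,M)
t=camera('top');s=camera('side')
o=np.hstack([crop(t,130,200,130,180,3),crop(s,150,230,130,180,3)]);cv2.imwrite('pics/p5.png',o)
for n,c in(('top',t),('side',s)):
  print(n,proj(c,[SLOT+[0,0,.15-.071],SLOT+[0,0,.15-.045],SLOT+[0,0,.15+.045]]).round(1).tolist())"
```

```text
t 9.93 pos [0.5539 0.1785 0.2061] q [-0.47  0.77  0.41  1.12 -0.48  1.98  1.29] F [-0.1 -1.  -1. ]
tool x,y,z [[-0.754, 0.14, 0.641], [0.183, 0.983, 0.002], [-0.63, 0.119, -0.767]]
winder-frame [-0.0093  0.0009]
turn [0.1 0.1 0. ]
shift(now) [ 1.4  1.3 -0.5] shift(after turn) [ 1.4  1.3 -0.5]
top [[172.3, 277.7], [167.0, 275.8], [145.3, 267.9]]
side [[234.4, 299.4], [232.3, 284.3], [224.1, 225.7]]
```

View pics/p5.png

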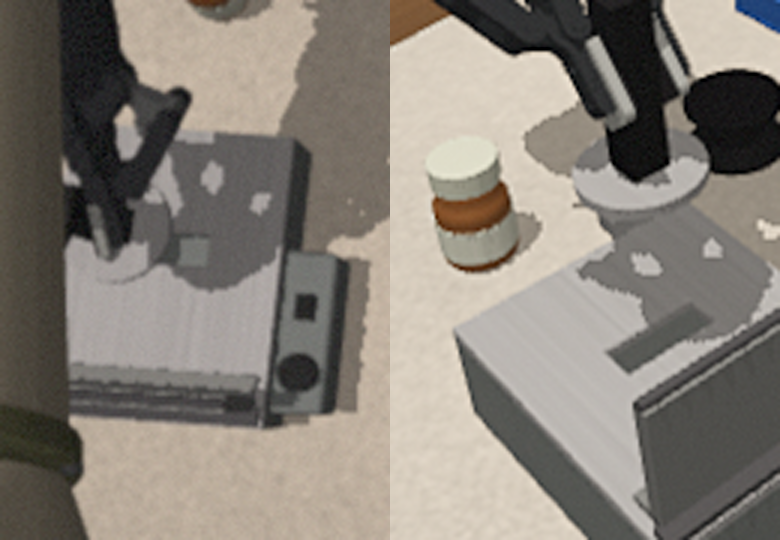

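```bash
python3 -c "
from h import *
t=camera('top');s=camera('side')
print('slot proj top,side',proj(t,[SLOT]),proj(s,[SLOT]))
hx=.025;hy=.010
wx=np.array([np.cos(WP[2]),np.sin(WP[2]),0]);wy=np.array([-wx[1],wx[0],0])
print('side slot corners pred',proj(s,[SLOT+a*.01*wx+b*.025*wy for a in(-1,1) for b in(-1,1)]).round(1).tolist())
a=np.linspace(0,2*np.pi,721)
for n,c in(('top',t),('side',s)):
  for z in(.105,.099):
    q=proj(c,[SLOT+[.03*np.cos(k),.03*np.sin(k),z] for k in a]); print(n,z,'cols',q[:,0].min().round(1),q[:,0].max().round(1),'rows',q[:,1].min().round(1),q[:,1].max().round(1))
g=t['color'].astype(int)
for r in(274,277,280): print('top row',r,[tuple(g[r,k]) and int(g[r,k].mean()) for k in range(176,200)])
for k in(164,168,172): print('top col',k,[int(g[r,k].mean()) for r in range(284,306)])
g=s['color'].astype(int)
for r in(284,287,290): print('side row',r,[int(g[r,k].mean()) for k in range(204,222)],[int(g[r,k].mean()) for k in range(246,266)])
for k in(220,225,230): print('side col',k,[int(g[r,k].mean()) for r in range(286,310)])
"
```

```text
slot proj top,side [[186.49875915 282.7681866 ]] [[240.25695722 341.47167724]]
side slot corners pred [[221.8, 346.8], [250.1, 329.5], [229.8, 354.3], [258.2, 336.3]]
top 0.105 cols 148.5 185.5 rows 257.5 294.3
top 0.099 cols 149.9 186.6 rows 258.1 294.6
side 0.105 cols 209.1 255.1 rows 270.8 299.0
side 0.099 cols 209.7 255.5 rows 274.3 302.6
top row 274 [86, 95, 93, 93, 92, 97, 91, 97, 93, 92, 92, 82, 70, 87, 96, 96, 96, 89, 96, 96, 94, 95, 96, 95]
top row 277 [95, 96, 92, 92, 92, 91, 93, 94, 91, 90, 89, 78, 73, 80, 80, 85, 82, 83, 86, 87, 88, 85, 88, 94]
top row 280 [161, 143, 132, 128, 127, 103, 98, 95, 95, 89, 87, 73, 64, 69, 103, 116, 119, 113, 113, 115, 113, 113, 117, 105]
top col 164 [104, 125, 158, 159, 160, 155, 160, 157, 155, 155, 163, 165, 164, 165, 166, 165, 164, 165, 163, 170, 166, 166]
top col 168 [74, 102, 143, 162, 162, 161, 162, 163, 154, 153, 163, 164, 164, 163, 168, 167, 168, 170, 167, 168, 169, 169]
top col 172 [162, 162, 158, 161, 159, 159, 164, 160, 142, 138, 163, 164, 165, 164, 163, 167, 164, 163, 165, 164, 165, 166]
side row 284 [130, 133, 135, 136, 135, 133, 
[... 233 characters left out ...]
2, 182, 183, 181, 180] [180, 180, 179, 179, 178, 180, 184, 186, 168, 109, 89, 69, 21, 18, 2, 5, 10, 10, 3, 0]
side row 290 [202, 202, 203, 203, 205, 207, 210, 200, 168, 184, 183, 183, 183, 182, 183, 181, 181, 179] [181, 180, 179, 180, 186, 183, 148, 91, 87, 111, 136, 136, 136, 141, 142, 140, 143, 142, 141, 140]
side col 220 [186, 181, 180, 181, 181, 181, 182, 183, 184, 187, 172, 132, 113, 114, 94, 76, 86, 118, 178, 210, 213, 208, 205, 207]
side col 225 [189, 177, 184, 179, 179, 180, 181, 181, 181, 181, 185, 175, 137, 112, 118, 122, 114, 96, 99, 97, 96, 111, 124, 115]
side col 230 [13, 1, 49, 159, 192, 183, 180, 179, 179, 181, 183, 179, 144, 97, 109, 114, 104, 96, 97, 125, 132, 115, 115, 116]
```

```bash
python3 -c "
from h import *
t=camera('top');s=camera('side');a=np.linspace(0,2*np.pi,361)
ring=np.c_[.03*np.cos(a),.03*np.sin(a),0*a+.105]+SLOT
def f(d):
  q=proj(t,ring+d);k=proj(s,ring+d); return np.array([q[:,0].max()-187.2,q[:,1].max()-292.5,k[:,0].min()-210.3,k[:,0].max()-256.3,k[:,1].max()-298.2])
r=least_squares(f,[0,0,0.]);print((r.x*1e3).round(1),r.fun.round(1))
to(None)"
```

```text
[ 1.8 -3.2 -1.6] [ 0.5  0.5 -0.1 -0.5 -0.1]
t 10.23 pos [0.5545 0.1757 0.209 ] q [-0.47  0.76  0.42  1.12 -0.48  1.98  1.29] F [-0.3 -0.5 -1.7]
tool x,y,z [[-0.756, 0.143, 0.639], [0.188, 0.982, 0.003], [-0.627, 0.122, -0.769]]
winder-frame [-0.0104  0.0035]
```

Call:
{"name": "apply_moves", "arguments": {"rows": [{"x":1.8,"y":2.8,"z":1.5,"ax":0,"ay":0,"az":0,"gripper":1},{"x":-9.6,"y":0,"z":11.5,"ax":0,"ay":0,"az":0,"gripper":1},{"x":-12.8,"y":0,"z":15.4,"ax":0,"ay":0,"az":0,"gripper":1},{"x":-9.6,"y":0,"z":11.5,"ax":0,"ay":0,"az":0,"gripper":1},{"x":-6.4,"y":0,"z":7.7,"ax":0,"ay":0,"az":0,"gripper":1}]}}

```text
clock: 10.65
position: [0.5518, 0.18, 0.1458]
ee_rot: [0.088, 0.936, 0.033, -0.339]
ft_force: [-0.9, -0.6, -1.8]
grip_width: 0.224
grasp_force: 80.1
```

Call:
{"name": "apply_moves", "arguments": {"rows": [{"x":0,"y":0,"z":0,"ax":0,"ay":0,"az":0,"gripper":1},{"x":0,"y":0,"z":0,"ax":0,"ay":0,"az":0,"gripper":1}]}}

```text
clock: 10.82
position: [0.5524, 0.18, 0.1479]
ee_rot: [0.088, 0.936, 0.033, -0.339]
ft_force: [-0.2, -0.4, -0.8]
grip_width: 0.22
grasp_force: 80.1
```

```bash
python3 -c "
from h import *
p,M=seat(40,.088); to(p,M)
t=camera('top');s=camera('side')
im=[]
a=np.linspace(0,2*np.pi,721)
for c,(x,y) in((t,(130,220)),(s,(180,250))):
  i=crop(c,x,y,130,130,3)
  for p in (proj(c,np.c_[.03*np.cos(a),.03*np.sin(a),0*a+.088-.045]+SLOT)-[x,y]+.5)*3: cv2.circle(i,(int(p[0]),int(p[1])),0,(0,0,255),-1)
  im.append(i)
cv2.imwrite('pics/p6.png',np.hstack(im))"
```

```text
t 10.82 pos [0.5524 0.18   0.1479] q [-0.47  0.81  0.4   1.18 -0.49  1.89  1.31] F [-0.2 -0.4 -0.8]
tool x,y,z [[-0.755, 0.142, 0.64], [0.186, 0.982, 0.002], [-0.629, 0.121, -0.768]]
winder-frame [-0.0076 -0.0003]
turn [ 0.2  0.2 -0.1]
shift(now) [-2.4  0.1  1.4] shift(after turn) [-2.4  0.1  1.4]
```

View pics/p6.png

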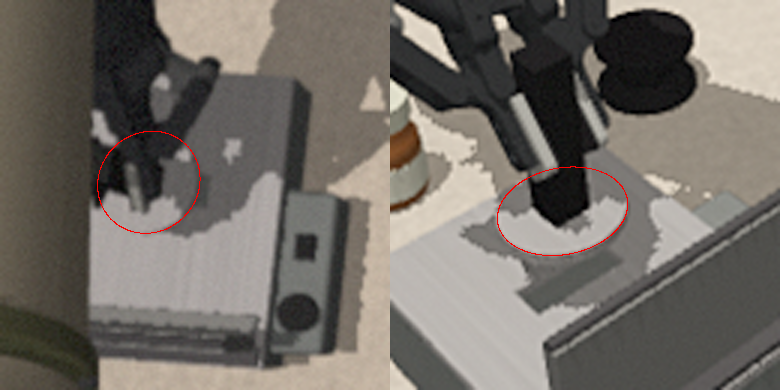

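The predicted flange circle coincides with the real flange over the slot in both views. Lowering with force checks.

Call:
{"name": "apply_moves", "arguments": {"rows": [{"x":-3.8,"y":0,"z":4.6,"ax":0,"ay":0,"az":0,"gripper":1},{"x":-3.8,"y":0,"z":4.6,"ax":0,"ay":0,"az":0,"gripper":1},{"x":-2.6,"y":0,"z":3.1,"ax":0,"ay":0,"az":0,"gripper":1},{"x":-2.6,"y":0,"z":3.1,"ax":0,"ay":0,"az":0,"gripper":1},{"x":-2.6,"y":0,"z":3.1,"ax":0,"ay":0,"az":0,"gripper":1}]}}

```text
clock: 11.33
position: [0.5526, 0.1801, 0.1238]
ee_rot: [0.088, 0.936, 0.033, -0.338]
ft_force: [0.3, -0.7, -2.4]
grip_width: 0.222
grasp_force: 80.1
```

```bash
python3 -c "
from h import *
p,M=seat(40,.051); to(p,M)"
```

```text
t 11.33 pos [0.5526 0.1801 0.1238] q [-0.47  0.83  0.4   1.19 -0.49  1.85  1.33] F [ 0.3 -0.7 -2.4]
tool x,y,z [[-0.756, 0.142, 0.64], [0.186, 0.982, 0.002], [-0.628, 0.121, -0.769]]
winder-frame [-0.0078 -0.0004]
turn [ 0.2  0.2 -0.1]
shift(now) [-10.5  -0.1  11.4] shift(after turn) [-10.6  -0.   11.3]
```

Call:
{"name": "apply_moves", "arguments": {"rows": [{"x":-2.6,"y":0,"z":3.1,"ax":0,"ay":0,"az":0,"gripper":1},{"x":-2.6,"y":0,"z":3.1,"ax":0,"ay":0,"az":0,"gripper":1},{"x":0,"y":0,"z":0,"ax":0,"ay":0,"az":0,"gripper":1}]}}

```text
clock: 11.58
position: [0.5524, 0.18, 0.1152]
ee_rot: [0.088, 0.936, 0.033, -0.339]
ft_force: [-0.4, -0.9, -1.8]
grip_width: 0.224
grasp_force: 80.1
```

Call:
{"name": "apply_moves", "arguments": {"rows": [{"x":-1.9,"y":0,"z":2.3,"ax":0,"ay":0,"az":0,"gripper":1},{"x":-1.9,"y":0,"z":2.3,"ax":0,"ay":0,"az":0,"gripper":1},{"x":0,"y":0,"z":0,"ax":0,"ay":0,"az":0,"gripper":1}]}}

```text
clock: 11.83
position: [0.553, 0.1802, 0.1117]
ee_rot: [0.087, 0.936, 0.033, -0.338]
ft_force: [0.5, -0.7, 7.1]
grip_width: 0.219
grasp_force: 80.9
```

Call:
{"name": "apply_moves", "arguments": {"rows": [{"x":-0.6,"y":0,"z":0.8,"ax":0,"ay":0,"az":0,"gripper":1},{"x":0,"y":0,"z":0,"ax":0,"ay":0,"az":0,"gripper":1}]}}

```text
clock: 12.0
position: [0.553, 0.1802, 0.1116]
ee_rot: [0.087, 0.936, 0.033, -0.338]
ft_force: [-0.4, 0.1, 13.1]
grip_width: 0.225
grasp_force: 81.6
```

```bash
python3 -c "
from h import *
to(None); s=camera('side');a=np.linspace(0,2*np.pi,361)
k=proj(s,np.c_[.03*np.cos(a),.03*np.sin(a),0*a+.006]+SLOT); print('pred flange top cols',k[:,0].min(),k[:,0].max(),'row max',k[:,1].max(), k[k[:,1].argmax()])
g=s['color'].astype(int); m=int(k[k[:,1].argmax()][0])
for c in(m-6,m,m+6): print(c,[int(g[r,c].mean()) for r in range(338,368)])
"
```

```text
t 12.0 pos [0.553  0.1802 0.1116] q [-0.47  0.84  0.4   1.2  -0.49  1.83  1.33] F [-0.4  0.1 13.1]
tool x,y,z [[-0.756, 0.141, 0.639], [0.186, 0.983, 0.004], [-0.627, 0.122, -0.769]]
winder-frame [-0.0081 -0.0006]
pred flange top cols 218.67954589297833 260.7431865809309 row max 354.14108438919396 [236.41063265 354.14108439]
230 [142, 193, 194, 185, 182, 180, 180, 180, 180, 181, 181, 180, 180, 184, 187, 169, 121, 110, 143, 180, 186, 182, 183, 185, 186, 183, 175, 176, 176, 180]
236 [16, 20, 16, 12, 5, 32, 145, 188, 186, 181, 180, 179, 179, 180, 182, 186, 160, 107, 108, 157, 193, 164, 96, 85, 90, 80, 63, 52, 124, 139]
242 [20, 21, 10, 5, 68, 113, 121, 150, 181, 184, 183, 183, 184, 182, 185, 171, 127, 93, 90, 90, 91, 82, 66, 51, 122, 139, 86, 68, 72, 74]
```

The flange's front edge is at side (236,354), exactly the predicted row for a seated flange. Releasing.

Call:
{"name": "apply_moves", "arguments": {"rows": [{"x":0.6,"y":0,"z":-0.8,"ax":0,"ay":0,"az":0,"gripper":1},{"x":0,"y":0,"z":0,"ax":0,"ay":0,"az":0,"gripper":0},{"x":0,"y":0,"z":0,"ax":0,"ay":0,"az":0,"gripper":0},{"x":0,"y":0,"z":0,"ax":0,"ay":0,"az":0,"gripper":0},{"x":0,"y":0,"z":0,"ax":0,"ay":0,"az":0,"gripper":0}]}}

```text
clock: 12.47
position: [0.5526, 0.1801, 0.11]
ee_rot: [0.088, 0.936, 0.033, -0.338]
ft_force: [0.2, -0.4, -0.4]
grip_width: 0.781
grasp_force: 0.0
```

Call:
{"name": "apply_moves", "arguments": {"rows": [{"x":0,"y":0,"z":0,"ax":0,"ay":0,"az":0,"gripper":0},{"x":0,"y":0,"z":0,"ax":0,"ay":0,"az":0,"gripper":0},{"x":0,"y":0,"z":0,"ax":0,"ay":0,"az":0,"gripper":0}]}}

```text
clock: 12.72
position: [0.5527, 0.1801, 0.1102]
ee_rot: [0.088, 0.936, 0.033, -0.338]
ft_force: [-0.5, -0.3, -0.0]
grip_width: 1.001
grasp_force: 0.0
```

Call:
{"name": "apply_moves", "arguments": {"rows": [{"x":0,"y":0,"z":-10,"ax":0,"ay":0,"az":0,"gripper":0},{"x":0,"y":0,"z":-25,"ax":0,"ay":0,"az":0,"gripper":0},{"x":0,"y":0,"z":-35,"ax":0,"ay":0,"az":0,"gripper":0},{"x":0,"y":0,"z":-35,"ax":0,"ay":0,"az":0,"gripper":0},{"x":0,"y":0,"z":-15,"ax":0,"ay":0,"az":0,"gripper":0}]}}

```text
clock: 13.13
position: [0.6246, 0.1655, 0.1924]
ee_rot: [0.089, 0.937, 0.03, -0.337]
ft_force: [-0.0, -1.6, -1.1]
grip_width: 1.0
grasp_force: 0.0
```

```bash
python3 -c "
from h import *
p,M=seat(0,.051+.09,d=0,s=.045); to(p,M)
t=camera('top');s=camera('side')
top=SLOT+[0,0,.096]; print('post top pred',proj(t,[top]),proj(s,[top]))
cv2.imwrite('pics/p7.png',np.hstack([crop(t,130,200,130,150,3),crop(s,160,230,130,150,3)]))"
```

```text
t 13.13 pos [0.6246 0.1655 0.1924] q [-0.29  0.93  0.21  0.82 -0.4   2.06  1.2 ] F [-0.  -1.6 -1.1]
tool x,y,z [[-0.757, 0.146, 0.637], [0.187, 0.982, -0.003], [-0.626, 0.117, -0.771]]
winder-frame [-0.0812  0.0007]
turn [ -0.1 -39.6  -0.3]
shift(now) [85.2  0.7  0.9] shift(after turn) [ 66.2   1.1 -53.6]
post top pred [[168.87215758 276.43016923]] [[233.02665663 289.61384938]]
```

View pics/p7.png

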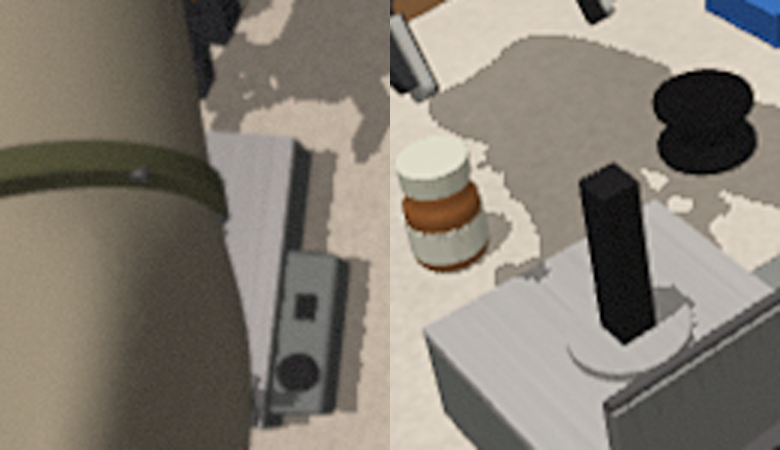

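The post stands seated and upright: its top is at side (233,290), as predicted, and the cover is folded. Now re-orienting the tool to vertical above it.

Call:
{"name": "apply_moves", "arguments": {"rows": [{"x":8,"y":0,"z":-12,"ax":0,"ay":0,"az":0,"gripper":0},{"x":7,"y":0,"z":-10,"ax":0,"ay":-6.6,"az":0,"gripper":0},{"x":6,"y":0,"z":-10,"ax":0,"ay":-6.6,"az":0,"gripper":0},{"x":4,"y":0,"z":-10,"ax":0,"ay":-6.6,"az":0,"gripper":0},{"x":2,"y":0,"z":-10,"ax":0,"ay":-6.6,"az":0,"gripper":0}]}}

```text
clock: 13.65
position: [0.6218, 0.1653, 0.235]
ee_rot: [0.091, 0.988, 0.008, -0.126]
ft_force: [0.3, -0.3, 0.7]
grip_width: 0.999
grasp_force: 0.0
```

Call:
{"name": "apply_moves", "arguments": {"rows": [{"x":0,"y":0,"z":-10,"ax":0,"ay":-6.6,"az":0,"gripper":0},{"x":0,"y":0,"z":0,"ax":0,"ay":-6.6,"az":0,"gripper":0},{"x":0,"y":0,"z":0,"ax":0,"ay":0,"az":0,"gripper":0}]}}

```text
clock: 13.9
position: [0.6211, 0.1664, 0.2448]
ee_rot: [0.09, 0.996, -0.002, -0.011]
ft_force: [-1.3, 0.1, -1.0]
grip_width: 0.996
grasp_force: 0.0
```

```bash
python3 -c "
from h import *
p,M=seat(0,.051+.09,d=0,s=.045); to(p,M)"
```

```text
t 13.9 pos [0.6211 0.1664 0.2448] q [-0.4   0.38  0.09  1.39 -0.04  1.39  1.09] F [-1.3  0.1 -1. ]
tool x,y,z [[-0.984, 0.178, 0.022], [0.178, 0.984, -0.007], [-0.023, -0.003, -1.0]]
winder-frame [-0.0776  0.0005]
turn [-0.4 -1.3  0.3]
shift(now) [62.7  1.2  0.2] shift(after turn) [62.6  0.9 -1.2]
```

Call:
{"name": "apply_moves", "arguments": {"rows": [{"x":21,"y":0.4,"z":0,"ax":-0.4,"ay":-1.3,"az":0.3,"gripper":0},{"x":21,"y":0.3,"z":0,"ax":0,"ay":0,"az":0,"gripper":0},{"x":20.5,"y":0.3,"z":0,"ax":0,"ay":0,"az":0,"gripper":0},{"x":0,"y":0,"z":25,"ax":0,"ay":0,"az":0,"gripper":0},{"x":0,"y":0,"z":25,"ax":0,"ay":0,"az":0,"gripper":0}]}}

```text
clock: 14.32
position: [0.5626, 0.1782, 0.1954]
ee_rot: [0.094, 0.996, 0.001, -0.002]
ft_force: [0.0, 0.6, -0.1]
grip_width: 1.001
grasp_force: 0.0
```

Call:
{"name": "apply_moves", "arguments": {"rows": [{"x":0,"y":0,"z":25,"ax":0,"ay":0,"az":0,"gripper":0},{"x":0,"y":0,"z":20,"ax":0,"ay":0,"az":0,"gripper":0},{"x":0,"y":0,"z":15,"ax":0,"ay":0,"az":0,"gripper":0},{"x":0,"y":0,"z":0,"ax":0,"ay":0,"az":0,"gripper":0},{"x":0,"y":0,"z":0,"ax":0,"ay":0,"az":0,"gripper":0}]}}

```text
clock: 14.73
position: [0.5624, 0.1773, 0.1341]
ee_rot: [0.094, 0.996, -0.001, -0.004]
ft_force: [-0.1, 0.1, 0.2]
grip_width: 1.002
grasp_force: 0.0
```

```bash
python3 -c "
from h import *
p,M=seat(0,.051+.019,d=0,s=.0); to(p,M)"
```

```text
t 14.73 pos [0.5624 0.1773 0.1341] q [-0.43  0.34  0.06  1.69 -0.02  1.12  1.02] F [-0.1  0.1  0.2]
tool x,y,z [[-0.982, 0.187, 0.007], [0.187, 0.982, -0.003], [-0.007, -0.001, -1.0]]
winder-frame [-0.0179  0.0005]
turn [-0.2 -0.4 -0.3]
shift(now) [2.9 0.8 4.1] shift(after turn) [2.9 0.8 4.1]
```

Call:
{"name": "apply_moves", "arguments": {"rows": [{"x":2.7,"y":0.8,"z":3,"ax":-0.2,"ay":-0.4,"az":-0.3,"gripper":0},{"x":0,"y":0,"z":0,"ax":0,"ay":0,"az":0,"gripper":1},{"x":0,"y":0,"z":0,"ax":0,"ay":0,"az":0,"gripper":1},{"x":0,"y":0,"z":0,"ax":0,"ay":0,"az":0,"gripper":1},{"x":0,"y":0,"z":0,"ax":0,"ay":0,"az":0,"gripper":1}], "newtons": 40}}

```text
clock: 15.15
position: [0.561, 0.1798, 0.1329]
ee_rot: [0.091, 0.996, 0.001, 0.003]
ft_force: [0.0, -0.8, -0.3]
grip_width: 0.455
grasp_force: 0.0
```

Call:
{"name": "apply_moves", "arguments": {"rows": [{"x":0,"y":0,"z":0,"ax":0,"ay":0,"az":0,"gripper":1},{"x":0,"y":0,"z":0,"ax":0,"ay":0,"az":0,"gripper":1},{"x":0,"y":0,"z":0,"ax":0,"ay":0,"az":0,"gripper":1}]}}

```text
clock: 15.4
position: [0.5608, 0.1797, 0.1325]
ee_rot: [0.091, 0.996, 0.001, 0.002]
ft_force: [-1.2, -0.2, 1.8]
grip_width: 0.227
grasp_force: 44.8
```

```bash
python3 -c "
from h import *
p,M=seat(0,.051+.019,d=0,s=.0); to(p,M)"
```

```text
t 15.4 pos [0.5608 0.1797 0.1325] q [-0.43  0.33  0.06  1.7  -0.02  1.1   1.02] F [-1.2 -0.2  1.8]
tool x,y,z [[-0.984, 0.181, -0.004], [0.181, 0.984, 0.003], [0.005, 0.002, -1.0]]
winder-frame [-0.0159 -0.0015]
turn [0.2 0.3 0.1]
shift(now) [ 1.  -1.2  2.5] shift(after turn) [ 0.9 -1.2  2.5]
```

Gripped (19 mm), low force. Turning.

Call:
{"name": "apply_moves", "arguments": {"rows": [{"x":0,"y":0,"z":0,"ax":0,"ay":0,"az":6,"gripper":1},{"x":0,"y":0,"z":0,"ax":0,"ay":0,"az":6,"gripper":1},{"x":0,"y":0,"z":0,"ax":0,"ay":0,"az":6,"gripper":1},{"x":0,"y":0,"z":0,"ax":0,"ay":0,"az":6,"gripper":1},{"x":0,"y":0,"z":0,"ax":0,"ay":0,"az":6,"gripper":1}]}}

```text
clock: 15.82
position: [0.5609, 0.1802, 0.1325]
ee_rot: [0.348, 0.938, 0.002, 0.002]
ft_force: [-0.0, 1.6, 0.8]
grip_width: 0.23
grasp_force: 44.5
```

Call:
{"name": "apply_moves", "arguments": {"rows": [{"x":0,"y":0,"z":0,"ax":0,"ay":0,"az":6,"gripper":1},{"x":0,"y":0,"z":0,"ax":0,"ay":0,"az":6,"gripper":1},{"x":0,"y":0,"z":0,"ax":0,"ay":0,"az":6,"gripper":1},{"x":0,"y":0,"z":0,"ax":0,"ay":0,"az":6,"gripper":1},{"x":0,"y":0,"z":0,"ax":0,"ay":0,"az":6,"gripper":1}]}}

```text
clock: 16.23
position: [0.5611, 0.18, 0.1325]
ee_rot: [0.578, 0.816, 0.003, 0.002]
ft_force: [1.2, 0.3, 0.7]
grip_width: 0.227
grasp_force: 44.5
```

Call:
{"name": "apply_moves", "arguments": {"rows": [{"x":0,"y":0,"z":0,"ax":0,"ay":0,"az":6,"gripper":1},{"x":0,"y":0,"z":0,"ax":0,"ay":0,"az":6,"gripper":1},{"x":0,"y":0,"z":0,"ax":0,"ay":0,"az":6,"gripper":1},{"x":0,"y":0,"z":0,"ax":0,"ay":0,"az":6,"gripper":1},{"x":0,"y":0,"z":0,"ax":0,"ay":0,"az":6,"gripper":1}]}}

```text
clock: 16.65
position: [0.5612, 0.1798, 0.1326]
ee_rot: [0.77, 0.638, 0.003, 0.001]
ft_force: [1.2, 0.6, 0.6]
grip_width: 0.232
grasp_force: 44.5
```

```bash
python3 -c "
from h import *
p,M=seat(0,.051+.0215,d=0,s=.0); M=M@R.from_euler('z',90,degrees=True).as_matrix(); to(p,M)"
```

```text
t 16.65 pos [0.5612 0.1798 0.1326] q [-0.63  0.34  0.29  1.71 -0.11  1.1  -0.49] F [1.2 0.6 0.6]
tool x,y,z [[0.185, 0.983, 0.003], [0.983, -0.186, 0.005], [0.006, 0.002, -1.0]]
winder-frame [-0.0163 -0.0017]
turn [ 0.3 -0.2 -0.2]
shift(now) [-1.4 -1.3  0.1] shift(after turn) [-1.4 -1.3  0.1]
```

Call:
{"name": "apply_moves", "arguments": {"rows": [{"x":0,"y":0,"z":0,"ax":0,"ay":0,"az":0,"gripper":1},{"x":0,"y":0,"z":0,"ax":0,"ay":0,"az":0,"gripper":1},{"x":0,"y":0,"z":0,"ax":0,"ay":0,"az":0,"gripper":1},{"x":0,"y":0,"z":0,"ax":0,"ay":0,"az":0,"gripper":0.4},{"x":0,"y":0,"z":0,"ax":0,"ay":0,"az":0,"gripper":0.4}]}}

```text
clock: 17.07
position: [0.5605, 0.1797, 0.132]
ee_rot: [0.768, 0.641, 0.002, 0.001]
ft_force: [0.3, 0.2, 0.0]
grip_width: 0.498
grasp_force: 0.0
```

Call:
{"name": "apply_moves", "arguments": {"rows": [{"x":0,"y":0,"z":0,"ax":0,"ay":0,"az":0,"gripper":0.4},{"x":0,"y":0,"z":0,"ax":0,"ay":0,"az":0,"gripper":0.4},{"x":0,"y":0,"z":0,"ax":0,"ay":0,"az":0,"gripper":0.4}]}}

```text
clock: 17.32
position: [0.5606, 0.1797, 0.1321]
ee_rot: [0.768, 0.64, 0.002, 0.001]
ft_force: [-0.5, -0.6, -1.1]
grip_width: 0.601
grasp_force: 0.0
```

Call:
{"name": "apply_moves", "arguments": {"rows": [{"x":0,"y":0,"z":-10,"ax":0,"ay":0,"az":0,"gripper":0.4},{"x":0,"y":0,"z":-25,"ax":0,"ay":0,"az":0,"gripper":0.4},{"x":0,"y":0,"z":-30,"ax":0,"ay":0,"az":0,"gripper":0.4},{"x":0,"y":0,"z":-30,"ax":0,"ay":0,"az":0,"gripper":0.4},{"x":0,"y":0,"z":0,"ax":0,"ay":0,"az":0,"gripper":0.4}]}}

```text
clock: 17.73
position: [0.5627, 0.1802, 0.2344]
ee_rot: [0.768, 0.64, 0.007, 0.002]
ft_force: [1.2, -0.3, 0.8]
grip_width: 0.597
grasp_force: 0.0
```

```bash
python3 -c "
from h import *
to(None); s=camera('side'); cv2.imwrite('pics/end.png',s['color'][:,:,::-1])
g=s['color'].astype(int)
print('top pred',proj(s,SLOT+[0,0,.096]),'flange',proj(s,SLOT+[0,0,.006]))
m=(g.sum(2)<130)
for r in(292,300,310,320,330,340): print(r,np.flatnonzero(m[r,205:265])[[0,-1]]+205)
a=np.linspace(0,2*np.pi,361);k=proj(s,np.c_[.03*np.cos(a),.03*np.sin(a),0*a+.006]+SLOT)
print([int(g[r,236].mean()) for r in range(346,362)])
# cover ridge
for v in(1.45,1.57): print(v,proj(s,w(WP,[(.075-.07*np.cos(v),y,.063+.07*np.sin(v)) for y in(-.065,.065)])).round(0).tolist())"
```

```text
t 17.73 pos [0.5627 0.1802 0.2344] q [-0.64  0.25  0.31  1.6  -0.08  1.29 -0.51] F [ 1.2 -0.3  0.8]
tool x,y,z [[0.181, 0.984, 0.008], [0.983, -0.181, 0.012], [0.013, 0.006, -1.0]]
winder-frame [-0.0177 -0.0024]
top pred [[233.02665663 289.61384938]] flange [[239.83928533 338.47601245]]
292 [222 240]
300 [224 242]
310 [225 242]
320 [227 244]
330 [228 245]
340 [232 244]
[177, 181, 180, 181, 181, 178, 177, 183, 172, 126, 99, 133, 176, 166, 97, 84]
1.45 [[229.0, 361.0], [311.0, 309.0]]
1.57 [[234.0, 365.0], [315.0, 312.0]]
```

```bash
python3 -c "
from workcell import *
print(hand_in())"
```

```text
the job is handed in; nothing more can be done
None
```

I handed the job in at about 18 s; no verdict came back. The cover is folded, and the post is seated in the slot, turned a quarter turn and released; I kept the arm clear of the spool, jar and tray but did not re-measure them.

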